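# Lock the bead breaker's linkage shaft with a linch pin

### The arm

A 7-joint arm with a two-finger parallel gripper is mounted at the origin on the work surface. World frame = base frame: x ahead of the robot, y to its left, z up, the work surface at z = 0. Lengths are in m, angles in rad, forces in N, time in s.
With the tool pointing down it reaches from about 0.425 to 0.875 m from the base axis. Payload 8.4 kg.
Tool frame: the origin (TCP) lies midway between the tips of the shut fingers; the grasp point (between the pads) lies 19 mm behind it; z points along the fingers, y is the direction in which the jaws open and shut (so a half turn about z gives the same grasp; the last joint's range is limited). The gripper opens to 85 mm and grips with 20 to 120 N. Pads are 22 mm wide; open, the fingers measure 114 mm over their backs; the gripper's body (76 mm by 85 mm) begins 54 mm behind the grasp point. The pads swing forward as they close: fully open they stand 13 mm farther back than shut.
Start: joints at [-1.39, 0.333, 0.04, 1.465, -0.013, 1.343, -0.059], TCP at [0.18, 0.625, 0.231] pointing down, gripper open.
Joint ranges: [-2.58, 2.58], [-0.38, 2.09], [-1.3, 1.39], [0.25, 2.4], [-1.5, 4.64], [0.08, 2.09], [-2.65, 2.65]. Speed limits (rad/s): [2.22, 2.22, 2.79, 2.79, 3.14, 3.14, 3.14].

### API

Orientations are given as [roll, pitch, yaw] about the fixed x, y, z axes, in that order (R = Rz(yaw) Ry(pitch) Rx(roll)).
In Python, from station import bot gives the robot as it stands. The module is installed in compiled form; this text tells all that it offers. Calls block until the motion is done:
- bot.move_to(position, orientation): joint-space move of the TCP to a pose.
- bot.movel(position, feed=0.15, rotation=None, until_force=None): straight line of the TCP; rotation=None keeps the orientation; feed is the mean speed in m/s. With until_force (N) it stops when the force on the tool has changed by that much, and returns True; else False.
- bot.set_joints(angles): joint-space move.
- bot.grip(opening, grasp_force=None): opening from 0.0 (shut) to 1.0 (fully open); grasp_force is the grip in N (None keeps the last); returns when the fingers have stopped.
- bot.hold(seconds).
- bot.inverse_kinematics(position, orientation): joint angles nearest the present ones, or None.
- bot.camera(name): name is "scene" or "top"; returns (picture, depth): 480x640x3 uint8, red, green, blue; 480x640 float32, m along the optical axis (not along the pixel's ray), 0 where there is no reading.
- bot.camera_params(name): a dict with "fovy" (degrees; the focal length in pixels is half the picture's height over the tangent of half this angle, whatever the lens; pixels are square), "cx", "cy" (the principal point, pixels), "world_from_camera" (4x4, takes a point from camera to world coordinates). Camera axes: x right, y down, z forward; pixel columns grow to the right and rows downward; lengths in m; the calibration is good to about 2 mm. A picture is of the moment at which its call begins. camera_params takes no time and is no camera call.
A pose or a line that the arm cannot do raises bot.PlanningError and nothing moves.
- bot.close_job(): hands the job in, once; it reports no verdict.
Readings, each from a call of its own:
- bot.get_time(): time.
- bot.get_joints(): joint angles.
- bot.get_joint_vel(): joint speeds.
- bot.get_effort(): joint torques, N m.
- bot.get_eef_pos(): TCP position.
- bot.get_tcp_rot(): TCP orientation.
- bot.get_wrist_force(): force on the tool from outside, world axes, zero at the start.
- bot.get_torque(): the same for the moment, N m.
- bot.get_gripper_width(): opening from 0.0 (shut) to 1.0 (fully open).
Only numpy, scipy, OpenCV 4.12 (cv2) and the standard library are available. Lean on these libraries where they do the work, as an engineer would, in place of code of your own. Each camera call takes 0.05 s, during which the arm holds its last target.

### The job

Take the red-topped linch pin from the rack and push it gently and by feel, never forcing it, down through the cross hole of the steel shaft that sticks out of the blue fork bracket, fully home and with its brass loop pointing out past the shaft's free end. Then swing the loop down over the shaft end until it snaps under the shaft, and let go. Leave the other things as they are.

Things in the scene. Friction and masses are not known exactly. Their poses are not given: they have to be found in the camera images.
- pin_grip (a point): Centre of the red grip of the loose upright linch pin (0.15 kg): a block 18 mm (own x) x 16 mm (own y) x 20 mm high. Own z points up the pin. 10 mm below this point the grip ends and a steel collar 28 x 26 x 14 mm begins; its underside, 24 mm below this point, rests on the rack. Grip it across the 16 mm (fingers at own +-y), fingertips at most 9 mm below this point, clear of the loop's arms.
- pin_tip (a point): Lower tip of the linch pin's round shank, 56 mm below pin_grip on its axis. Shank 10 mm in diameter, 32 mm long under the collar, the last 1.5 mm bevelled to 8 mm. The brass loop is hinged on the collar, hinge axis along own y, 17 mm below pin_grip; the loop points to own +x, its two arms 5 mm thick at y = +-20 mm. Contact over 60 N between pin and shaft counts as forcing.
- loop (a joint): Angle of the brass loop, rad: 0 = level, pointing to the pin's own +x; negative = raised (to -0.5), positive = swung down (stop at 1.30). Hinge friction (about 0.4 N at the bar) keeps it where it is left. Swung down over the seated pin's shaft end it meets the end face at about 0.93, the crest is at about 1.02; snapped under the shaft it reads 1.1 to 1.3.
- bar_mid (a point): Middle of the loop's cross bar, 6 mm thick, 40 mm long, 35 mm from the hinge. Sprung: it draws up to 8 mm further out along the arms (3 N, then 1.5 N per mm). The loop is a little short for the shaft's lower end edge: pressed straight down with closed fingertips close before the end face, the bar slides down it, stretches 2 to 3 mm (about 5 to 10 N) and slips under by itself once its top is below the shaft's underside.
- bracket: Blue fork bracket fixed to the bench. Origin on the bench below the outer face of its front cheek; own x points out of the cheek along the shaft to its free end, z up. Cheek 56 mm wide, 112 mm high; base plate 10 mm thick, to x = 55 mm. Shaft: square steel bar 22 x 22 mm on y = 0, top 96 and underside 74 mm above the bench. Behind the cheek a breaker arm with a blue blade goes to y = 170 mm, under 120 mm high.
- hole_mark (a point): Fixed mark on the bracket at its x = 24, y = 0, z = 96 mm (shaft top). The shaft's vertical cross hole (11.5 mm, bevelled mouth, right through) lies further out along bracket x: the shaft was left slid in or out, so its centre is anywhere from 2 to 22 mm beyond this mark, is not reported, and must be seen or felt for. The shaft's free end is 18 mm beyond the hole's centre; the shaft is too stiff to slide by hand (60 N).
- rack: Black rack block fixed to the bench, 185 (own x) x 55 x 45 mm high, origin at the centre of its underside. Three holes 13 mm wide, 40 mm deep, on its top at own x = -62, 0 and +62 mm; the linch pin is in any one of them, two plain clevis pins with round heads (22 mm wide, 12 mm high) in the others.
- clevis0: Brass clevis pin in the rack: leave it. Origin under its head.
- clevis1: Dark clevis pin in the rack: leave it. Origin under its head.
- hammer: Hammer lying on the bench: leave it.
- spanner: Spanner lying on the bench: leave it.
- spray: White bottle with red cap, 60 mm wide, 190 mm high, standing: leave it.
- mug: White mug, 80 mm wide, 90 mm high: leave it.
- bearing: Steel bearing ring lying flat, 62 mm wide, 17 mm high: leave it.

How it is judged:
By the outcome, as a careful person would: the job done as asked, in the order asked, and still so for the second after the job is handed in, with the robot touching nothing.
It also fails if it takes over 67 s, if anything falls off the work surface, if the arm or the gripper's body presses on something with over 40 N, if the wrist force passes 120 N, or if a joint passes its speed limit or range.

## Working session

There is one attempt and no reset: what is moved stays moved. The work goes in short steps, each a Python script; the robot and the scene stay as the last script left them, time stands still between calls to the robot, and variables do not carry over. Pictures are saved under pics/ and viewed, and the job is handed in when it is done.

```bash
mkdir -p pics
python3 - <<'E'
from station import bot
import cv2,numpy as np
for n in("scene","top"):
    p,d=bot.camera(n); cv2.imwrite(f"pics/{n}0.png",p[:,:,::-1]); np.savez(f"{n}0.npz",p=p,d=d)
    print(n,bot.camera_params(n),(d>0).mean())
print(bot.get_time(),bot.get_tcp_rot(),bot.get_wrist_force())
E
```

```text
scene {'fovy': 55.49425788835472, 'cx': 327.7225578202991, 'cy': 236.1229662660945, 'world_from_camera': array([[ 0.39651649,  0.77373847, -0.49406827,  0.9927574 ],
       [ 0.91800413, -0.33033746,  0.21942103, -0.19022989],
       [ 0.00656524, -0.54056076, -0.84127936,  0.92240836],
       [ 0.        ,  0.        ,  0.        ,  1.        ]])} 0.99587890625
top {'fovy': 45.985754589688895, 'cx': 320.2570616256016, 'cy': 245.03128976689814, 'world_from_camera': array([[-4.93254845e-04, -9.92308464e-01,  1.23788809e-01,
         3.48642877e-01],
       [-9.99984619e-01, -1.94395159e-04, -5.54288570e-03,
         3.84901198e-02],
       [ 5.52431634e-03, -1.23789639e-01, -9.92293105e-01,
         1.44064035e+00],
       [ 0.00000000e+00,  0.00000000e+00,  0.00000000e+00,
         1.00000000e+00]])} 0.995830078125
0.1 [-3.14013852e+00  1.15385007e-04  2.86180693e+00] [ 0.40204941  0.087564   -0.57179949]
```

View pics/scene0.png

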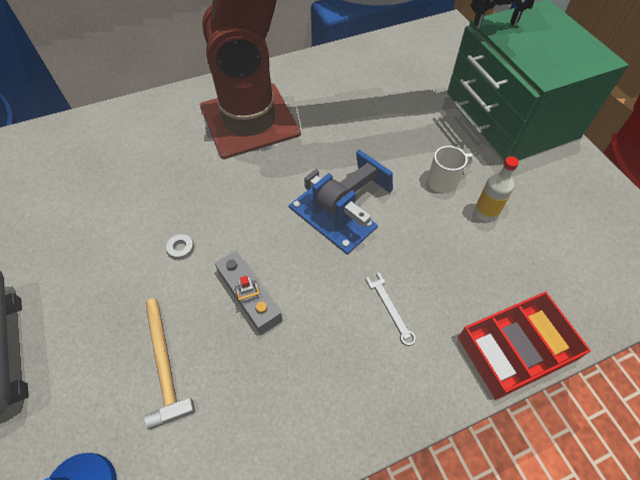

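View pics/top0.png

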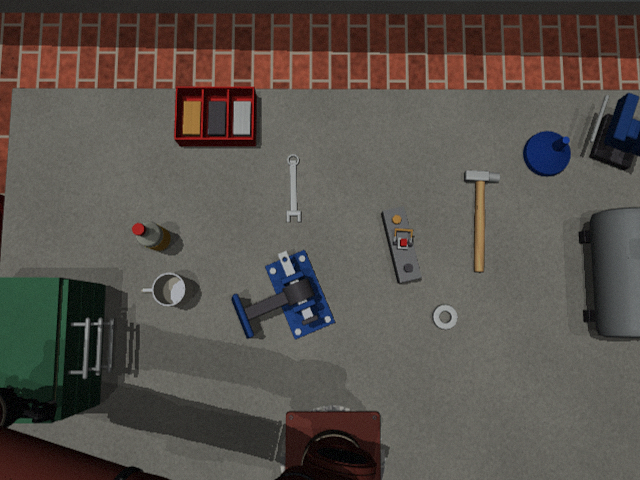

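Run:
```python
import cv2,numpy as np
s=cv2.imread("pics/scene0.png");t=cv2.imread("pics/top0.png")
a=cv2.resize(s[145:260,280:400],None,fx=5,fy=5,interpolation=cv2.INTER_CUBIC)
b=cv2.resize(s[245:340,205:290],None,fx=6,fy=6,interpolation=cv2.INTER_CUBIC)
c=cv2.resize(t[240:345,225:340],None,fx=5,fy=5,interpolation=cv2.INTER_CUBIC)
d=cv2.resize(t[200:290,370:430],None,fx=6,fy=6,interpolation=cv2.INTER_CUBIC)
for i,x in zip("abcd",(a,b,c,d)): cv2.imwrite(f"pics/z_{i}.png",x)
```

```text
(no output)
```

View pics/z_a.png

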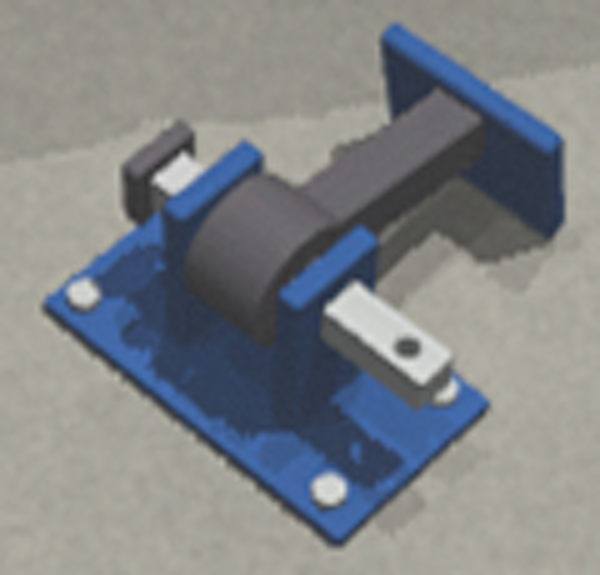

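View pics/z_b.png

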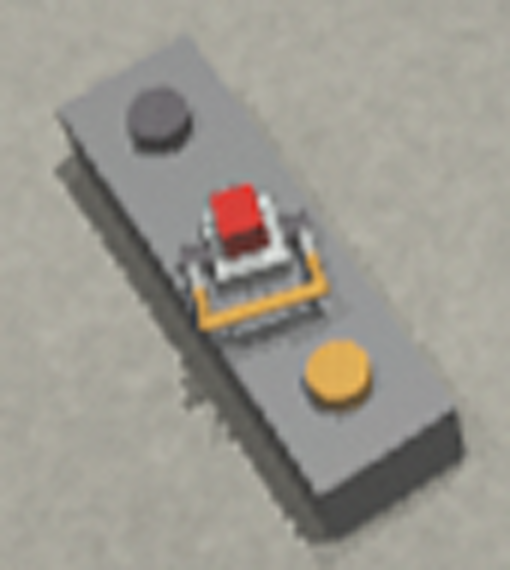

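View pics/z_c.png

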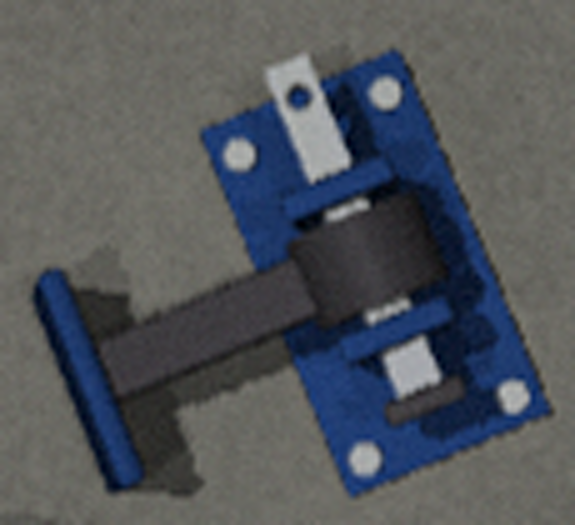

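View pics/z_d.png

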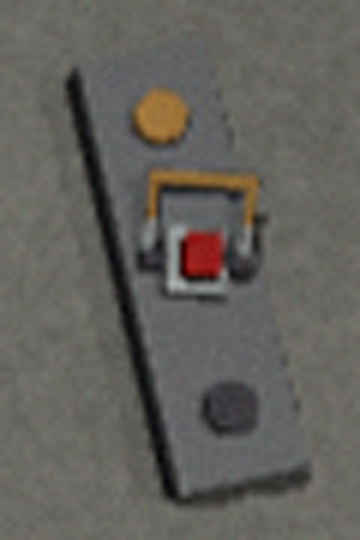

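```bash
cat > h.py <<'E'
import numpy as np,cv2
from station import bot
def ray(n,uv,z):
    c=bot.camera_params(n);T=c["world_from_camera"];f=240/np.tan(np.radians(c["fovy"]/2))
    uv=np.atleast_2d(np.asarray(uv,float))
    d=np.c_[(uv[:,0]-c["cx"])/f,(uv[:,1]-c["cy"])/f,np.ones(len(uv))]@T[:3,:3].T
    o=T[:3,3];return o+d*((z-o[2])/d[:,2])[:,None]
def cloud(n,d):
    v,u=np.mgrid[:480,:640];c=bot.camera_params(n);T=c["world_from_camera"];f=240/np.tan(np.radians(c["fovy"]/2))
    P=np.stack([(u-c["cx"])/f*d,(v-c["cy"])/f*d,d],-1);return P@T[:3,:3].T+T[:3,3]
E
python3 - <<'E'
from h import *
for n,box,rb in(("scene",(340,195,375,230),(215,245,290,335)),("top",(275,248,300,280),(375,200,425,290))):
    z=np.load(n+"0.npz");p=z["p"];d=z["d"];C=cloud(n,d)
    hsv=cv2.cvtColor(p,cv2.COLOR_RGB2HSV)
    x0,y0,x1,y1=box
    sub=np.zeros((480,640),bool);sub[y0:y1,x0:x1]=1
    g=p.astype(int).max(2)
    m=sub&(hsv[...,1]<40)&(g>(185 if n=="scene" else 150))&(abs(C[...,2]-.096)<.012)
    # largest comp
    k,l,st,ce=cv2.connectedComponentsWithStats(m.astype(np.uint8));i=1+st[1:,4].argmax();m=(l==i)
    v,u=np.nonzero(m);W=ray(n,np.c_[u,v],.096)
    cnt=cv2.findContours(m.astype(np.uint8),cv2.RETR_EXTERNAL,cv2.CHAIN_APPROX_NONE)[0][0][:,0]
    R=cv2.minAreaRect((ray(n,cnt,.096)[:,:2]*1000).astype(np.float32))
    print(n,"shaft n",m.sum(),"z med",np.median(C[m][:,2]),R,cv2.boxPoints(R).round(1).tolist())
    # hole: dark interior
    fill=np.zeros((480,640),np.uint8);cv2.drawContours(fill,[cv2.convexHull(cnt[:,None])],-1,1,-1)
    w=np.clip((190 if n=="scene" else 150)-g,0,None)*cv2.erode(fill,np.ones((3,3)))
    v,u=np.nonzero(w>0);ww=w[v,u]; print(" hole px",(u*ww).sum()/ww.sum(),(v*ww).sum()/ww.sum(),len(u))
    print(" hole", ray(n,[[(u*ww).sum()/ww.sum(),(v*ww).sum()/ww.sum()]],.096)*1000)
    # red
    sub[:]=0;sub[rb[1]:rb[3],rb[0]:rb[2]]=1
    r=sub&(hsv[...,1]>150)&((hsv[...,0]<8)|(hsv[...,0]>172))
    print(" red z",np.percentile(C[r][:,2],[5,50,90]),r.sum())
    vv=g.copy();thr=np.percentile(g[r],50)*.85
    rt=r&(g>(thr if n=="scene" else 0)); v,u=np.nonzero(rt)
    cnt=np.c_[u,v];R=cv2.minAreaRect((ray(n,cnt,.079)[:,:2]*1000).astype(np.float32));print(" red",u.mean(),v.mean(),ray(n,[[u.mean(),v.mean()]],.079)*1000,R,rt.sum())
    b=sub&(hsv[...,1]>110)&(hsv[...,0]>10)&(hsv[...,0]<28);k,l,st,ce=cv2.connectedComponentsWithStats(b.astype(np.uint8))
    for i in range(1,k):
        if st[i,4]>12:
            q=C[l==i];v,u=np.nonzero(l==i);W=ray(n,np.c_[u,v],.06)[:,:2]*1000
            print(" brass",st[i],ce[i],"z",np.percentile(q[:,2],[5,50,95]).round(4),cv2.minAreaRect(W.astype(np.float32)))
E
```

```text
scene shaft n 158 z med 0.09616806347805029 ((472.372802734375, 112.16761779785156), (56.832176208496094, 19.54684066772461), 22.918346405029297) [[442.3999938964844, 110.0999984741211], [450.0, 92.0999984741211], [502.3999938964844, 114.19999694824219], [494.70001220703125, 132.1999969482422]]
 hole px 361.07605985037407 214.0629675810474 26
 hole [[483.01878684 116.64001179  96.        ]]
 red z [0.0770633  0.0788934  0.08053108] 51
 red 243.91304347826087 279.6521739130435 [[ 527.60785998 -172.05952115   79.        ]] ((527.6673583984375, -172.09315490722656), (14.059463500976562, 14.942150115966797), 87.93118286132812) 46
 brass [237 287  23  13  70] [248.27142857 294.65714286] z [0.0604 0.0671 0.0709] ((550.9226684570312, -173.74827575683594), (44.90117645263672, 15.59628677368164), 86.66593170166016)
 brass [256 302  11  11  92] [261.06521739 306.84782609] z [0.0525 0.0571 0.06  ] ((590.5925903320312, -158.6835174560547), (20.346345901489258, 22.4545841217041), 71.49234008789062)
top shaft n 167 z med 0.09567341354429648 ((472.9747314453125, 112.63079071044922), (54.81648635864
[... 213 characters left out ...]
le px 284.2131268436578 258.7411504424779 30
 hole [[483.38054027 117.06114962  96.        ]]
 red z [0.0706184  0.07844609 0.08143403] 46
 red 402.9347826086956 242.06521739130434 [[ 525.80969851 -170.00390843   79.        ]] ((525.9524536132812, -170.16859436035156), (14.594573974609375, 14.924776077270508), 88.9713363647461) 46
 brass [392 215   9   9  63] [396.20634921 219.11111111] z [0.0497 0.0569 0.0623] ((585.8779907226562, -156.80447387695312), (19.829545974731445, 20.16275978088379), 89.07149505615234)
 brass [394 228  19   9  58] [403.5        230.43103448] z [0.0341 0.0666 0.0726] ((553.4871215820312, -173.70997619628906), (44.08488845825195, 17.89750862121582), 86.6160888671875)
```

Run:
```python
from h import *
print(bot.get_joints().round(3) if hasattr(bot.get_joints(),'round') else bot.get_joints())
for y in(-3.4,176.6):
  for P in([.5267,-.171,.2],[.5267,-.171,.06]):
    q=bot.inverse_kinematics(P,[np.pi,0,np.radians(y)]);print(y,P,None if q is None else np.round(q,2))
for y in(22.9,-157.1):
  for P in([.4832,.1169,.25],[.4832,.1169,.11],[.512,.129,.07]):
    q=bot.inverse_kinematics(P,[np.pi,0,np.radians(y)]);print(y,P,None if q is None else np.round(q,2))
```

```text
[-1.39   0.334  0.04   1.466 -0.013  1.343 -0.058]
-3.4 [0.5267, -0.171, 0.2] [-0.81  0.35  1.28  1.79 -0.35  1.27 -1.07]
-3.4 [0.5267, -0.171, 0.06] [-0.41  0.37  0.76  1.92 -0.31  0.97 -1.13]
176.6 [0.5267, -0.171, 0.2] [-0.83  0.39  1.33  1.79 -0.39  1.28  2.11]
176.6 [0.5267, -0.171, 0.06] [-0.41  0.37  0.77  1.92 -0.31  0.97  2.02]
22.9 [0.4832, 0.1169, 0.25] [-0.99 -0.02  0.66  1.83  0.01  1.33 -1.5 ]
22.9 [0.4832, 0.1169, 0.11] [-0.96  0.14  0.69  2.   -0.1   1.03 -1.4 ]
22.9 [0.512, 0.129, 0.07] [-0.92  0.28  0.68  1.97 -0.21  0.96 -1.31]
-157.1 [0.4832, 0.1169, 0.25] [-0.86 -0.01  0.53  1.82  0.01  1.33  1.64]
-157.1 [0.4832, 0.1169, 0.11] [-0.81  0.13  0.52  2.   -0.07  1.03  1.72]
-157.1 [0.512, 0.129, 0.07] [-0.75  0.25  0.47  1.96 -0.14  0.96  1.76]
```

Run:
```python
from h import *
p=np.array(bot.get_eef_pos());bot.movel([p[0],p[1],.32])
print(bot.get_time())
bot.move_to([.5267,-.171,.2],[np.pi,0,np.radians(-3.4)])
print(bot.get_time(),bot.get_eef_pos(),bot.get_tcp_rot())
bot.grip(.5)
print(bot.get_time())
for n in("scene","top"):
    q,d=bot.camera(n); cv2.imwrite(f"pics/{n}1.png",q[:,:,::-1])
s=cv2.imread("pics/scene1.png");cv2.imwrite("pics/s1z.png",cv2.resize(s[200:340,180:320],None,fx=4,fy=4,interpolation=2))
```

```text
0.8417
3.9083 [ 0.52713998 -0.17014901  0.19998387] [-3.14150157e+00 -1.27577511e-05 -5.75507730e-02]
4.4
```

View pics/s1z.png

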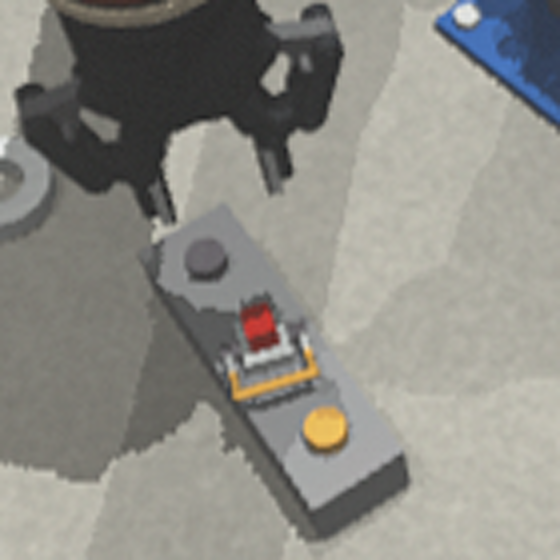

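The picture shows the open gripper (about 215,150) above the rack, parallel to the brass bar (272,380); nothing is in the way of the red grip (260,325). Descend and grasp.

Run:
```python
from h import *
bot.movel([.5267,-.171,.09],feed=.15)
print(bot.movel([.5267,-.171,.0615],feed=.06,until_force=8),bot.get_eef_pos())
bot.grip(0.0,60)
print(bot.get_time(),bot.get_gripper_width(),bot.get_eef_pos(),bot.get_wrist_force())
bot.movel([.5267,-.171,.20],feed=.12)
print(bot.get_time(),bot.get_gripper_width(),bot.get_wrist_force())
bot.move_to([.4832,.1169,.20],[np.pi,0,np.radians(22.9)])
bot.hold(.2)
print(bot.get_time(),bot.get_gripper_width(),bot.get_eef_pos(),bot.get_tcp_rot(),bot.get_wrist_force())
for n in("scene","top"):
    q,d=bot.camera(n); cv2.imwrite(f"pics/{n}2.png",q[:,:,::-1]);np.savez(n+"2.npz",p=q,d=d)
s=cv2.imread("pics/scene2.png");cv2.imwrite("pics/s2z.png",cv2.resize(s[100:260,280:440],None,fx=3.7,fy=3.7,interpolation=2))
s=cv2.imread("pics/top2.png");cv2.imwrite("pics/t2z.png",cv2.resize(s[200:340,220:360],None,fx=4,fy=4,interpolation=2))
```

```text
False [ 0.52657505 -0.17120862  0.06140588]
6.3667 0.165302940140811 [ 0.52703938 -0.17117295  0.0619572 ] [-0.82619618 -0.75001939  5.09920496]
7.675 0.1690417227808458 [-0.73732614 -0.14550245 -1.62395428]
8.9917 0.16722665386365893 [0.48369933 0.11542245 0.20006343] [ 3.14107152e+00 -7.38713335e-05  3.96724713e-01] [-0.42799251 -0.11404368 -1.43170323]
```

View pics/s2z.png

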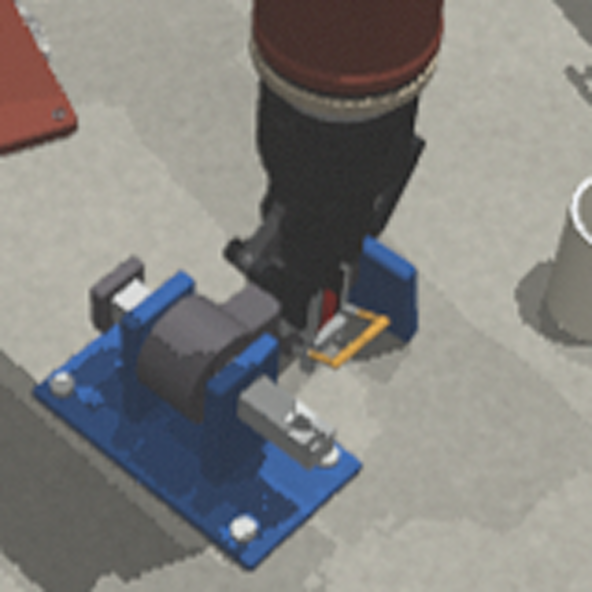

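View pics/t2z.png

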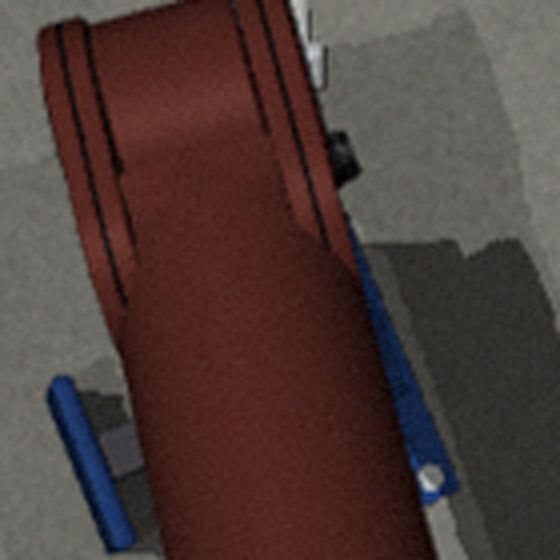

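Run:
```python
from h import *
bot.movel([.4832,.1169,.150],feed=.1);bot.hold(.3)
for i in range(4): print(np.round(bot.get_eef_pos(),5))
print(bot.get_time(),bot.get_tcp_rot(),bot.get_wrist_force())
q,d=bot.camera("scene");cv2.imwrite("pics/scene3.png",q[:,:,::-1]);np.savez("scene3.npz",p=q,d=d)
s=cv2.imread("pics/scene3.png");cv2.imwrite("pics/s3z.png",cv2.resize(s[165:245,325:405],None,fx=7,fy=7,interpolation=2))
```

```text
[0.48341 0.11716 0.15041]
[0.48341 0.11716 0.15041]
[0.48341 0.11716 0.15041]
[0.48341 0.11716 0.15041]
10.0417 [-3.14097064e+00 -8.15051861e-04  3.99986692e-01] [ 0.0346748  -0.19420244 -1.78230189]
```

View pics/s3z.png

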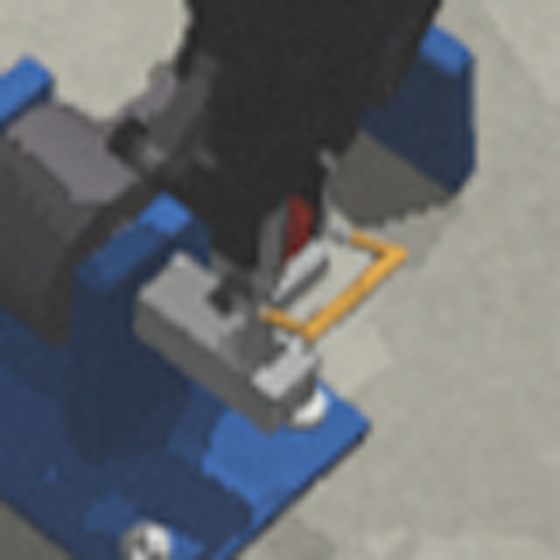

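Run:
```python
from h import *
f0=np.array(bot.get_wrist_force())
r=bot.movel([.4832,.1169,.1125],feed=.02,until_force=7)
print(r,bot.get_time(),bot.get_eef_pos(),np.array(bot.get_wrist_force())-f0,bot.get_torque())
```

```text
True 11.875 [0.48316203 0.11689529 0.11289403] [-0.34945281 -0.06345722  6.46090225] [ 0.01672921  0.12151438 -0.01217223]
```

Run:
```python
from h import *
r=bot.movel([.4832,.1169,.1115],feed=.01,until_force=8)
print(r,bot.get_time(),bot.get_eef_pos(),bot.get_wrist_force(),bot.get_gripper_width())
bot.grip(.5)
bot.movel([.4832,.1169,.165],feed=.12)
u=np.array([np.cos(.3997),np.sin(.3997)])
t=np.array([.4832,.1169])-u*.04
print(bot.get_time(),bot.get_wrist_force())
q,d=bot.camera("scene");cv2.imwrite("pics/scene4.png",q[:,:,::-1]);np.savez("scene4.npz",p=q,d=d)
s=cv2.imread("pics/scene4.png");cv2.imwrite("pics/s4z.png",cv2.resize(s[165:245,325:405],None,fx=7,fy=7,interpolation=2))
```

```text
True 12.0833 [0.48323978 0.11688676 0.11290413] [-2.77689289 -0.29285815  8.41166821] 0.16953520974145628
13.0583 [-0.2533551   0.05564245  0.25754877]
```

View pics/s4z.png

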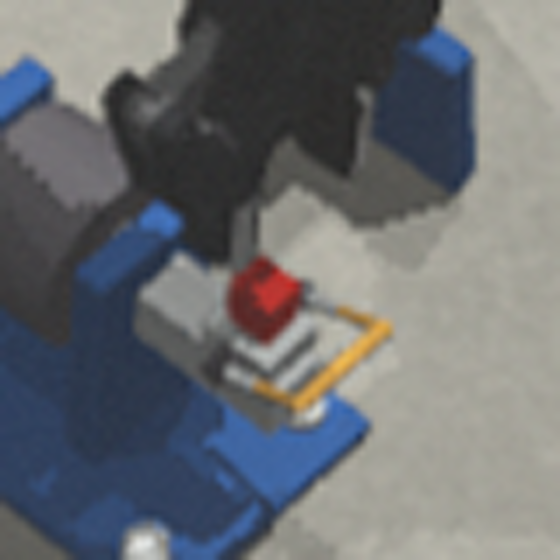

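Run:
```python
from h import *
z=np.load("scene4.npz");p=z["p"];C=cloud("scene",z["d"]);hsv=cv2.cvtColor(p,cv2.COLOR_RGB2HSV)
sub=np.zeros((480,640),bool);sub[190:240,345:390]=1
r=sub&(hsv[...,1]>150)&((hsv[...,0]<8)|(hsv[...,0]>172))
print("red",r.sum(),np.percentile(C[r][:,2],[5,50,90,100]))
g=p.max(2).astype(int);rt=r&(C[...,2]>.127);print(rt.sum(),np.median(C[rt],0))
b=sub&(hsv[...,1]>110)&(hsv[...,0]>10)&(hsv[...,0]<28)
v,u=np.nonzero(b);print(b.sum());q=C[b];
uu=np.array([np.cos(.3997),np.sin(.3997)]);w=np.array([-uu[1],uu[0]])
rel=q[:,:2]-[.4832,.1169]; L=np.c_[rel@uu,rel@w,q[:,2]]*1000
m=L[:,0]>np.percentile(L[:,0],40);print(np.median(L[m],0),np.percentile(L,[5,95],axis=0))
W=ray("scene",np.c_[u,v],.115)[:,:2];print(cv2.minAreaRect((W*1000).astype(np.float32)))
```

```text
red 45 [0.12009444 0.12974835 0.13152184 0.92240836]
38 [0.48681185 0.11754017 0.13007619]
58
[ 33.64127771   0.7582063  118.87783255] [[ 18.20085959 -21.81512206 112.2539793 ]
 [ 35.32322942  19.60955131 121.12513991]]
((507.1379699707031, 127.31509399414062), (16.671825408935547, 46.56547546386719), 23.62542152404785)
```

Run:
```python
from h import *
u=np.array([np.cos(.3997),np.sin(.3997)]);c=np.array([.4832,.1169]);t=c+u*.0305
bot.grip(0.0,40)
bot.movel([*t,.165],feed=.1)
bot.movel([*t,.130],feed=.1)
f0=np.array(bot.get_wrist_force())
r=bot.movel([*t,.1],feed=.04,until_force=6)
print(r,bot.get_eef_pos(),np.array(bot.get_wrist_force())-f0,bot.get_time())
if not r:
    r=bot.movel([*t,.086],feed=.03,until_force=6)
    print(r,bot.get_eef_pos(),np.array(bot.get_wrist_force())-f0,bot.get_time())
q,d=bot.camera("scene");cv2.imwrite("pics/scene5.png",q[:,:,::-1])
s=cv2.imread("pics/scene5.png");cv2.imwrite("pics/s5z.png",cv2.resize(s[165:245,325:405],None,fx=7,fy=7,interpolation=2))
```

```text
False [0.51143104 0.1286683  0.10014106] [-0.25345494 -0.49836163 -0.51534473] 15.45
False [0.51128406 0.12863434 0.08592359] [-1.45619749 -0.66035296 -0.77794725] 16.0667
```

View pics/s5z.png

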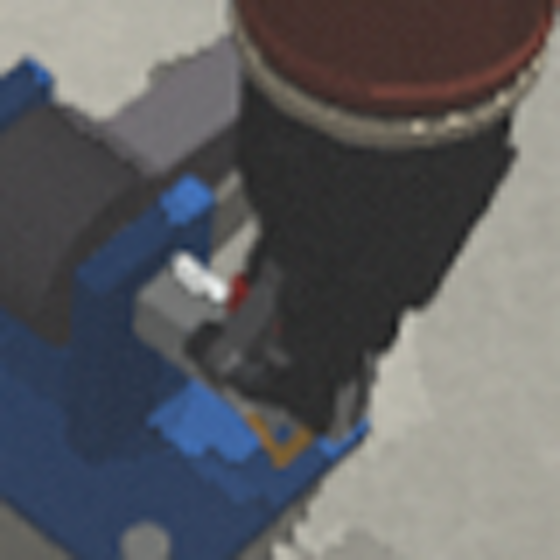

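The loop is going down with the tip (bar at about 285,455), and there is no contact with the shaft. Continue slowly.

Run:
```python
from h import *
u=np.array([np.cos(.3997),np.sin(.3997)]);c=np.array([.4832,.1169]);t=c+u*.0305
f0=np.array(bot.get_wrist_force())
for z in(.082,.079,.077,.0755,.074,.073,.072,.071,.070):
    r=bot.movel([*t,z],feed=.02,until_force=20)
    e=bot.get_eef_pos();f=np.array(bot.get_wrist_force())-f0
    print(r,np.round(e,4),f.round(1),round(bot.get_time(),2))
    if r: break
```

```text
False [0.5112 0.1288 0.0819] [ 0.1  0.7 -0.5] 16.47
False [0.5112 0.1288 0.0789] [0.2 0.9 0.5] 16.77
False [0.5115 0.1288 0.077 ] [0.4 0.5 0.6] 17.02
False [0.5116 0.1289 0.0756] [1.5 0.5 1.4] 17.27
False [0.5114 0.1288 0.074 ] [2.8 0.2 1.5] 17.52
False [0.511  0.1287 0.0728] [ 0.9  1.1 -0.1] 17.77
False [0.5108 0.1287 0.0717] [ 1.   0.4 -1.2] 18.02
False [0.5112 0.1287 0.0709] [-0.5 -0.7  0.3] 18.27
False [0.5112 0.1287 0.0699] [0.4 0.8 0.2] 18.52
```

Run:
```python
from h import *
u=np.array([np.cos(.3997),np.sin(.3997)]);c=np.array([.4832,.1169]);t=c+u*.034
bot.movel([*t,.070],feed=.05)
bot.movel([*t,.16],feed=.12)
bot.movel([*(c-u*.02+np.array([-u[1],u[0]])*-.12),.25],feed=.2)
print(bot.get_time())
for n in("scene","top"):
    q,d=bot.camera(n);cv2.imwrite(f"pics/{n}6.png",q[:,:,::-1]);np.savez(n+"6.npz",p=q,d=d)
s=cv2.imread("pics/scene6.png");a=cv2.resize(s[165:245,325:405],None,fx=5,fy=5,interpolation=2)
s=cv2.imread("pics/top6.png");b=cv2.resize(s[235:315,250:330],None,fx=5,fy=5,interpolation=2)
cv2.imwrite("pics/six.png",np.hstack([a,b]))
```

```text
20.6167
```

View pics/six.png

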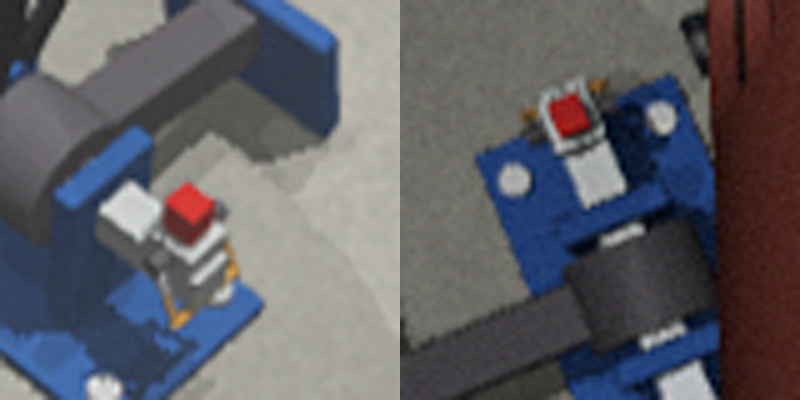

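Run:
```python
from h import *
u=np.array([np.cos(.3997),np.sin(.3997)]);w=np.array([-u[1],u[0]])
for n,bx in(("scene",(350,195,378,235)),("top",(270,245,295,270))):
    z=np.load(n+"6.npz");p=z["p"];C=cloud(n,z["d"]);hsv=cv2.cvtColor(p,cv2.COLOR_RGB2HSV)
    sub=np.zeros((480,640),bool);sub[bx[1]:bx[3],bx[0]:bx[2]]=1
    r=sub&(hsv[...,1]>150)&((hsv[...,0]<8)|(hsv[...,0]>172));print(n,"red",r.sum(),np.percentile(C[r][:,2],[50,90]))
    b=sub&(hsv[...,1]>100)&(hsv[...,0]>8)&(hsv[...,0]<28)
    for v,uu in np.argwhere(b):
        q=C[v,uu];e=q[:2]-[.4832,.1169];print(uu,v,np.round([e@u*1e3,e@w*1e3,q[2]*1e3],1))
```

```text
scene red 53 [0.12999308 0.13154408]
370 214 [10.7 18.5 88.1]
371 216 [12.3 21.3 79. ]
371 217 [14.  19.3 78.9]
370 218 [13.1 17.2 76.2]
371 218 [14.9 18.5 76.6]
372 218 [-14.1  66.2  -1.1]
370 219 [14.8 15.3 75.9]
371 219 [15.  19.1 72.1]
372 219 [16.8 20.4 72.5]
370 220 [15.2 15.3 72.4]
371 220 [17.4 16.1 73.7]
358 224 [ 10.4 -21.9  90.5]
358 225 [ 10.7 -22.   87.1]
359 227 [ 13.1 -20.7  80.2]
361 227 [ 13.8 -14.1  74. ]
362 227 [ 15.4 -12.5  73.8]
359 228 [ 14.4 -22.   79.1]
360 228 [ 14.6 -18.5  75.4]
361 228 [ 15.8 -16.3  74.3]
362 228 [ 16.2 -13.1  71.3]
359 229 [ 14.4 -21.6  74.5]
360 229 [ 16.5 -20.6  75.7]
361 229 [ 16.  -16.2  70.4]
top red 47 [0.12914606 0.13211002]
288 251 [ 25.9 -15.1   0.2]
289 251 [ 15.7 -17.5  74.4]
290 251 [ 14.5 -19.8  76.3]
288 252 [ 14.1 -14.4  76.3]
289 252 [ 12.9 -16.6  78.7]
290 252 [ 11.6 -18.8  81.7]
288 253 [ 11.9 -13.4  76.1]
274 257 [25.9 23.9 -2.3]
275 257 [16.4 19.6 66.1]
276 257 [14.9 17.2 70.5]
274 258 [14.2 22.6 73.4]
275 258 [12.7 20.2 77.6]
276 258 [12.1 18.1 74.4]
275 259 [ 9.4 20.9 86.4]
```

Run:
```python
from station import bot
print(bot.get_wrist_force(),bot.get_eef_pos(),bot.get_time()); print(bot.close_job())
```

```text
[-0.07603948  0.17332024 -0.31798751] [ 5.11077021e-01 -1.86688808e-04  2.49269355e-01] 20.7167
the job is handed in; nothing more can be done
None
```

The linch pin is fully home in the shaft's cross hole with its loop snapped under the shaft. The job was handed in at 20.7 s with the gripper clear of everything.

- **Finding the hole:** both cameras agreed on its position to within 0.6 mm. The shaft end measured about 17.3 mm beyond it, against the 18 mm expected.
- **Inserting the pin:** it went in on the first try, with about 8 N at most read on the wrist, when the collar seated.
- **Snapping the loop:** I pressed it down with closed fingertips before the shaft end. The force rose only about 3 N and then dropped, less than the 5 to 10 N expected, so I checked the result in both cameras.

**Final checks:**
- The top of the red grip is at 130 mm, exactly the seated height.
- The arms point out past the free end and down. The bar is about 14 mm beyond the hole axis, so it sits under the shaft. That puts the loop angle at about 1.16 rad, inside the 1.1 to 1.3 rad range.

**Disagreement between cameras:** they differed by about 2.7 mm on where the pin stood in the rack. I used the mean, and the grasp and insertion worked.

I touched nothing else on the bench on purpose. I did not take a separate final check of the other objects.

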